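# Hang the pin cover on the rail and hold the torch rest down on the lathe carriage

## Task

Take the folded cover off the lathe carriage and hang it astride the round bar of the rail stand, then fit the torch rest lengthwise on the carriage's yellow seat, so that the socket hidden in its underside drops over the brass locating pin. Press it fully down against the seat's springs and finish like that, still gripping the torch rest and keeping it pressed down, ready for the clamp screw to be tightened. Leave the other things on the bench as they are.

Things in the scene. Friction and masses are not known exactly. Their poses are not given: they have to be found in the camera images.
- carriage: Fixed grey lathe carriage. Origin: centre of its underside, on the table. Foot 200 (x) x 150 (y) x 20 mm; upper block 160 x 120 mm, flat top 55 mm above the origin. On it a sprung yellow seat plate, and up through the seat's centre a fixed brass pin, 12 mm in diameter, tapered tip 79 mm above the origin. At the start the cover stands over seat and pin.
- pin_tip (a point): Tip of the brass locating pin, on the pin's upright axis, 79 mm above the carriage's origin and 9 mm above the seat at rest.
- seat_top (a point): Centre of the top of the yellow seat plate (100 mm along the carriage's x, 50 mm along its y, 8 mm thick); 70 mm above the carriage's origin when not pressed, 64 mm when fully down.
- seat (a joint): How far the sprung seat is pressed down, m: 0 up, 0.006 fully down against its stop. It takes 6 N to start moving and 12 N in all to be fully down (the torch rest's own weight, 2.4 to 4.9 N, counts towards this but does not move it); it springs back when the push ends.
- cover: Loose tent-shaped cover of folded aluminium sheet, 160 g, ridge along its x, 110 mm long; inside 84 mm wide at the feet, 66 mm high; sheet 3 mm. Origin: midway between the feet, at their level. On the ridge an upright orange grip, 60 mm along x, 14 mm thick along y, 71 to 104 mm above the origin. It stands on the carriage's flat top, ridge nearly along the carriage's x.
- cover_ridge (a point): Middle of the inner ridge of the cover, 66 mm above the cover's origin. When the cover hangs on the bar this lies about 15 mm above the bar's axis.
- rail: Fixed stand with a horizontal round steel bar along its x, 16 mm in diameter and 240 mm long, its axis 150 mm above the table, on posts 14 x 30 mm at 110 mm either side of the middle (206 mm free between them). Base 240 x 80 x 12 mm. Origin: centre of its underside. It may stand to the left or to the right of the carriage.
- rail_mid (a point): Middle of the bar, on its axis; x runs along the bar, z up.
- torch_rest: Loose torch rest, 245-490 g, upright on the table. Steel base 90 (x) x 60 (y) x 18 mm; central blue post 26 (x) x 24 (y) mm, top 52 mm above the origin; dark V head over it, 10 mm thick (y), 70 mm wide (x), up to 75 mm. Origin: centre of the underside = centre of the hidden round socket, 14.5 mm across, 16 mm deep, open downwards only. Either end may point forward.
- paddle: Bystander, loose: carbon paddle lying flat: wooden handle and black blade, about 230 mm long. Leave alone.
- collet: Bystander, loose: brass collet ring, 48 mm across, 35 mm tall. Leave alone.
- jar: Bystander, loose: closed jar, 64 mm across, 90 mm tall. Leave alone.
- wrench: Bystander, loose: steel wrench lying flat, 160 mm long. Leave alone.
- chuck_key: Bystander, loose: T-shaped steel chuck key lying flat, about 115 mm long. Leave alone.
- rod_pot: Bystander, loose: white ceramic pot, 76 mm across, 100 mm tall. Leave alone.
- glasses_case: Bystander, loose: black spectacle case, 160 x 65 x 45 mm. Leave alone.
Things that resemble listed ones, but are neither listed nor needed, are in the scene too. Leave any pink look-alike of the torch_rest alone. Leave any pink look-alike of the cover alone.

How it is judged:
By the outcome, as a careful person would: the job done as asked, in the order asked, and still so for the second after the job is handed in, while the arm keeps its last pose, push and grip.
It also fails if it takes over 61 s, if anything falls off the work surface, if the arm or the gripper's body presses on something with over 40 N, if the wrist force passes 120 N, or if a joint passes its speed limit or range.

## Robot

A 7-joint arm with a two-finger parallel gripper is mounted at the origin on the work surface. World frame = base frame: x ahead of the robot, y to its left, z up, the work surface at z = 0. Lengths are in m, angles in rad, forces in N, time in s.
With the tool pointing down it reaches from about 0.425 to 0.95 m from the base axis. Payload 4.7 kg.
Tool frame: the origin (TCP) lies midway between the tips of the shut fingers; the grasp point (between the pads) lies 19 mm behind it; z points along the fingers, y is the direction in which the jaws open and shut (so a half turn about z gives the same grasp; the last joint's range is limited). The gripper opens to 85 mm and grips with 20 to 120 N. Pads are 22 mm wide; open, the fingers measure 114 mm over their backs; the gripper's body (76 mm by 85 mm) begins 54 mm behind the grasp point. The pads swing forward as they close: fully open they stand 13 mm farther back than shut.
Start: joints at [1.223, 0.469, -0.049, 1.532, 0.024, 1.141, -0.082], TCP at [0.212, -0.641, 0.231] pointing down, gripper open.
Joint ranges: [-2.59, 2.59], [-0.33, 1.99], [-1.39, 1.29], [0.1, 2.45], [-1.04, 4.18], [0.21, 1.99], [-2.66, 2.66]. Speed limits (rad/s): [2.57, 2.57, 3.14, 3.14, 3.14, 3.14, 3.14].

## Interface

Orientations are given as [roll, pitch, yaw] about the fixed x, y, z axes, in that order (R = Rz(yaw) Ry(pitch) Rx(roll)).
In Python, from rig import r gives the robot as it stands.
- The arm moves only by the tool servo_tool, never from a script. Its argument "commands" is a list of rows, each a list of 2 entries, a list of its own where there are three numbers: the shift along the world's x, y, z in mm, then the turn about the world's z in degrees. In form: [[[x, y, z], turn], ...]. A call has 1 to 12 rows; each row shifts and turns the commanded pose from where the row before left it; what a row does not reach is not made up. A row lasts 1/8 s, in which the tool goes at most 62.5 mm and 10.7 degrees, less where a joint would pass 70% of its speed; a pose out of reach is approached as far as the arm can. A call is refused whole if a number of a shift passes 62.5 or a number of a turn 10.7, either way. A call with a gripper value outside its range is refused whole. "jaw" is the opening in per cent of the stroke, from 0 (shut) to 100 (fully open), set as the call begins (left out, the last holds). The fingers move at their own pace and stop on an object; "grip_force" is the grip in N (left out, the last holds). Time passes only in rows, so rows that do not move let the fingers close. It gives the time, the measured TCP pose, the force and the opening at its end, in the units of the state.
- r.get_state(): the state, without advancing time (a new reading comes with each control period).
- r.capture(name): name is "scene" or "side" or "wrist"; returns a dict with "image" (384x512x3 uint8, red, green, blue), "mtx" (3x3 intrinsics, pixels), "k1" (the pictures are not rectified: a ray, as slopes to the right and down, at radius r is drawn at 1 + k1 r^2 times it, then the intrinsics apply), "R" (3x3) and "t" (3): a world point X has camera coordinates R X + t; the wrist camera has in their place "hand_eye" (4x4, takes a point from camera to tool coordinates, whose origin is the TCP and whose axes are the flange's). Camera axes: x right, y down, z forward; pixel columns grow to the right and rows downward; lengths in m; the calibration is good to about 2 mm. A picture is of the moment at which its call begins: read the wrist's pose just before it. There is no depth.
- r.close_job(): hands the job in, once; it reports no verdict.
Trained networks look in a picture, given as the dict that the camera call returned (one of the last four; its "shot" number tells which), for a name from the list of things; names that differ only in an ending like _2 or _b are one class to them, and where a whole thing is asked for, a point or a joint stands for the part that bears it (a point fixed in the world has none). Each returns a list of dicts, best first, with "confidence" (0 to 1); they miss things now and then, are a little off and sometimes report something else, mostly with a low value. They report only what shows in the picture. A call takes as long as a camera call. They do not tell look-alikes from the thing itself.
- r.regions_of(target, picture): "mask" (384x512 bool, what is visible of it) and "at" ([column, row] in pixels, amid what is visible of it).
- r.place_of(target, picture): "at" ([column, row] in pixels: a listed point, or the origin of a listed thing).
The state is a dict: "time": time; "joint_positions": joint angles; "joint_vel": joint speeds; "joint_torque": joint torques, N m; "eef_pos": TCP position; "orientation": TCP orientation; "force": force on the tool from outside, world axes, zero at the start; "moment": the same for the moment, N m; "width": finger opening in m.
Only numpy, scipy, OpenCV 4.12 (cv2) and the standard library are available. Lean on these libraries where they do the work, as an engineer would, in place of code of your own. Each camera call takes 0.05 s, during which the arm holds its last target. There are 200 camera calls.

## Working session

There is one attempt and no reset: what is moved stays moved. The work goes in short steps, Python scripts to look and compute and a tool call to move; the robot and the scene stay as the last step left them, time stands still between calls to the robot, and variables do not carry over. Pictures are saved under pics/ and viewed, on a budget of 10 in all, crops included, one or two more only if the job needs it, and the job is handed in when it is done.

Besides the shell and the picture viewer there is one more tool, called after "Call:" as a command line: name --argument value ..., lists and objects as JSON in quotes. servo_tool: Moves the arm, as the interface text tells. Its arguments: {"type":"object","properties":{"commands":{"type":"array"},"jaw":{"type":"number"},"grip_force":{"type":"number"}},"required":["commands"]}

```bash
mkdir -p pics; ls; cat > h.py <<'E'
import numpy as np, cv2
from scipy.spatial.transform import Rotation as Ro
from rig import r
def cam(p, st=None):
    """returns C (centre), Rwc (cam->world)"""
    if 'hand_eye' in p:
        H=np.array(p['hand_eye']); Rt=Ro.from_euler('xyz',st['orientation']).as_matrix()
        return Rt@H[:3,3]+np.array(st['eef_pos']), Rt@H[:3,:3]
    R=np.array(p['R']); return -R.T@np.array(p['t']), R.T
def D(p): return np.array([p['k1'],0,0,0,0],float)
def ray(p,uv,st=None):
    C,R=cam(p,st)
    n=cv2.undistortPointsIter(np.array([[uv]],float),np.array(p['mtx'],float),D(p),None,None,(3,100,1e-10))[0,0]
    d=R@np.array([n[0],n[1],1]); return C,d/np.linalg.norm(d)
def atz(p,uv,z,st=None):
    C,d=ray(p,uv,st); return C+d*(z-C[2])/d[2]
def tri(rays):
    A=np.zeros((3,3));b=np.zeros(3)
    for C,d in rays:
        P=np.eye(3)-np.outer(d,d);A+=P;b+=P@C
    X=np.linalg.solve(A,b); return X,[np.linalg.norm((np.eye(3)-np.outer(d,d))@(X-C)) for C,d in rays]
def proj(p,X,st=None):
    C,R=cam(p,st); X=np.atleast_2d(X)
    c=(X-C)@R; return cv2.projectPoints(c,np.zeros(3),np.zeros(3),np.array(p['mtx'],float),D(p))[0][:,0]
def save(p,name,box=None,scale=1):
    im=p['image'][:,:,::-1]
    if box: im=im[box[1]:box[3],box[0]:box[2]]
    cv2.imwrite('pics/'+name,cv2.resize(im,None,fx=scale,fy=scale,interpolation=cv2.INTER_CUBIC))
E
cat > a.py <<'E'
from h import *
st=r.get_state();print({k:np.round(v,3).tolist() for k,v in st.items()})
ps={n:r.capture(n) for n in('scene','side')}
for n,p in ps.items(): print(n,p['k1'],np.round(cam(p)[0],3)); save(p,n+'0.png',scale=1.5)
cv2.imwrite('pics/both0.png',np.vstack([cv2.imread('pics/scene0.png')]))
for t in['carriage','pin_tip','seat_top','cover','cover_ridge','rail','rail_mid','torch_rest']:
  for n,p in ps.items():
    print(t,n,[(np.round(d['at']).tolist(),round(d['confidence'],2),np.round(atz(p,d['at'],dict(cover=.055,cover_ridge=.121,rail_mid=.15,seat_top=.07,pin_tip=.079).get(t,0))[:2],3).tolist()) for d in r.place_of(t,p)[:4]])
E
python3 a.py
```

```text
pics
{'time': 0.0, 'joint_positions': [1.223, 0.469, -0.049, 1.534, 0.024, 1.141, -0.082], 'joint_vel': [0.001, -0.0, 0.0, -0.0, -0.001, -0.002, -0.001], 'joint_torque': [0.0, -51.03, -0.047, -23.771, 0.011, 0.007, 0.0], 'eef_pos': [0.211, -0.64, 0.23], 'orientation': [-3.14, 0.0, 0.319], 'force': [0.201, -0.633, 0.092], 'moment': [0.027, 0.003, 0.03], 'width': 0.086}
scene -0.01830924859721201 [1.221 0.683 1.034]
side -0.02774389138354608 [-0.058  0.663  0.848]
carriage scene [([241.0, 206.0], 0.94, [0.52, -0.043]), ([192.0, 163.0], 0.22, [0.491, -0.325])]
carriage side [([259.0, 210.0], 0.89, [0.511, -0.033])]
pin_tip scene [([243.0, 188.0], 0.91, [0.513, -0.039])]
pin_tip side [([258.0, 189.0], 0.94, [0.515, -0.029])]
seat_top scene [([243.0, 187.0], 0.38, [0.505, -0.048])]
seat_top side [([263.0, 189.0], 0.6, [0.512, -0.047])]
cover scene [([239.0, 197.0], 0.95, [0.534, -0.037]), ([280.0, 248.0], 0.67, [0.598, 0.194])]
cover side [([199.0, 239.0], 0.75, [0.52, 0.19]), ([259.0, 191.0], 0.63, [0.526, -0.047]), ([182.0, 191.0], 0.25, [0.689, 0.095])]
cover_ridge scene [([239.0, 176.0], 0.7, [0.513, -0.055]), ([281.0, 232.0], 0.7, [0.594, 0.192]), ([242.0, 294.0], 0.66, [0.809, 0.256]), ([341.0, 274.0], 0.36, [0.593, 0.393])]
cover_ridge side [([196.0, 221.0], 0.9, [0.518, 0.195]), ([257.0, 174.0], 0.83, [0.528, -0.04])]
rail scene [([342.0, 272.0], 0.72, [0.502, 0.353]), ([239.0, 177.0], 0.41, [0.426, -0.147])]
rail side [([156.0, 300.0], 0.81, [0.497, 0.358])]
rail_mid scene [([351.0, 241.0], 0.56, [0.51, 0.359])]
rail_mid side [([142.0, 258.0], 0.82, [0.502, 0.364])]
torch_rest scene [([158.0, 177.0], 0.78, [0.624, -0.349]), ([192.0, 167.0], 0.7, [0.504, -0.308])]
torch_rest side [([325.0, 167.0], 0.96, [0.482, -0.328]), ([296.0, 145.0], 0.89, [0.628, -0.365]), ([246.0, 151.0], 0.62, [0.735, -0.226]), ([219.0, 370.0], 0.52, [0.268, 0.383])]
```

```bash
python3 -c "
import cv2,numpy as np
a=cv2.imread('pics/scene0.png');b=cv2.imread('pics/side0.png')
f=lambda i:cv2.resize(i,(768,576))[:, :]
cv2.imwrite('pics/v1.png',a)
cv2.imwrite('pics/v2.png',b)"
```

```text
(no output)
```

View pics/scene0.png

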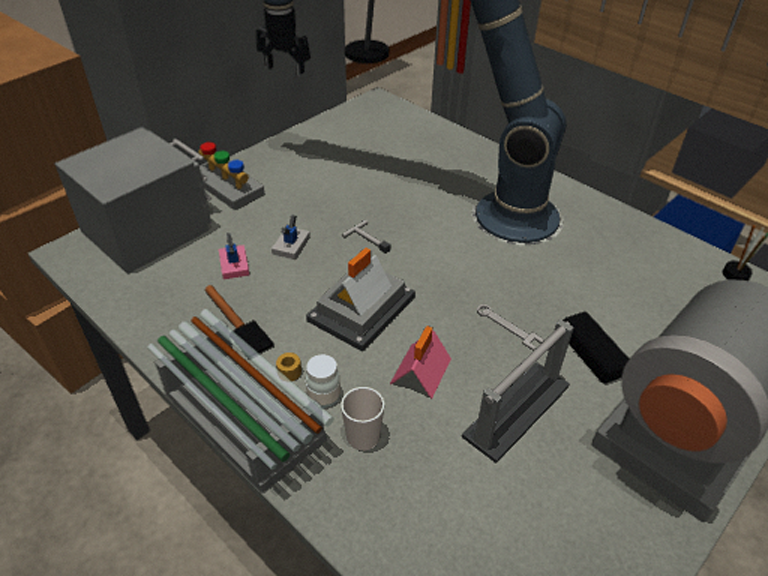

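View pics/side0.png

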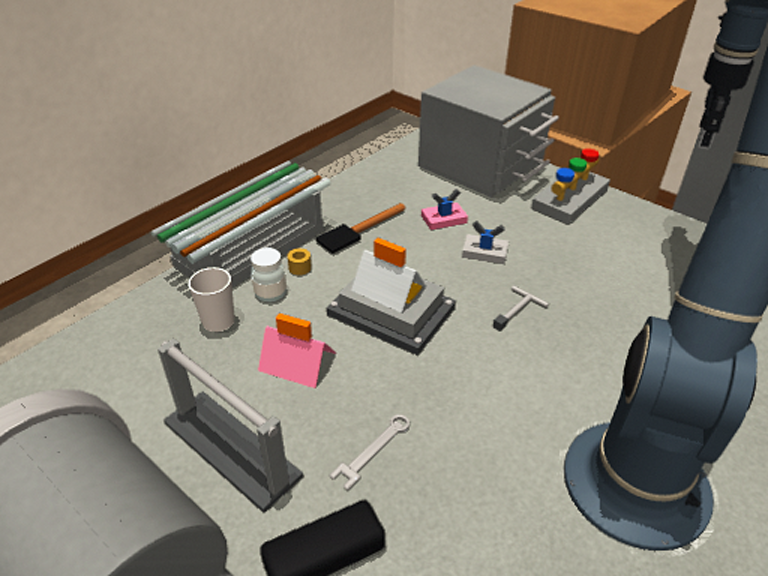

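Scene picture: the grey cover with the orange grip is on the carriage at scene px (240,190), and the pink look-alike is at (282,240). The grey torch rest is at (193,162), and the pink one at (156,173). The rail stands to the left at (345,260). I choose the grey cover and the grey rest, and check both in a close crop.

```bash
cat > b.py <<'E'
from h import *
ps=[r.capture(n) for n in('scene','side')]
for nm,a,b in[('cover ridge',(239,176),(257,174)),('rail_mid',(351,241),(142,258)),('pin',(243,188),(258,189)),('rest',(192,167),(325,167)),
  ]:
  X,e=tri([ray(ps[0],a),ray(ps[1],b)]);print(nm,np.round(X,4),np.round(e,4))
for nm,i,e1,e2 in[('bar scene',0,(492,392),(567,325)),('bar side',1,(168,347),(268,424))]:
  A,B=[atz(ps[i],np.array(q)/1.5,.15) for q in(e1,e2)];d=A-B
  print(nm,np.round(A,3),np.round(B,3),np.degrees(np.arctan2(d[1],d[0])))
# carriage foot top z=.02 corners (scene: left, bottom, right)
for nm,i,cs in[('car scene',0,[(308,316),(362,343),(414,291)]),('car side',1,[(330,308),(416,346),(454,304)])]:
  P=[atz(ps[i],np.array(q)/1.5,.02) for q in cs]
  print(nm,[np.round(x[:2],3).tolist() for x in P],[np.degrees(np.arctan2(*(P[k+1]-P[k])[1::-1])).round(1) for k in(0,1)],[np.linalg.norm(P[k+1]-P[k]).round(3) for k in(0,1)])
st=r.get_state();w=r.capture('wrist');print(np.round(w['hand_eye'],3),np.round(w['mtx']))
a=cv2.resize(ps[0]['image'][125:240,130:300],None,fx=3,fy=3);b=cv2.resize(ps[1]['image'][110:260,170:360],None,fx=2.3,fy=2.3)
h=min(len(a),len(b));cv2.imwrite('pics/crop1.png',np.hstack([a[:h,:390],b[:h,:400]])[:,:,::-1])
E
python3 b.py
```

```text
cover ridge [ 0.5237 -0.0402  0.1281] [0.0064 0.0064]
rail_mid [0.5057 0.3598 0.1452] [0.0021 0.0021]
pin [ 0.5157 -0.0333  0.0804] [0.0032 0.0032]
rest [ 0.49   -0.3333 -0.016 ] [0.0081 0.0081]
bar scene [0.604 0.357 0.15 ] [0.384 0.362 0.15 ] -1.4377781525237072
bar side [0.614 0.36  0.15 ] [0.396 0.356 0.15 ] 1.0327751630572222
car scene [[0.628, -0.094], [0.601, 0.042], [0.412, 0.015]] [np.float64(101.3), np.float64(-171.9)] [np.float64(0.139), np.float64(0.19)]
car side [[0.594, 0.042], [0.411, 0.012], [0.425, -0.122]] [np.float64(-171.0), np.float64(-83.9)] [np.float64(0.186), np.float64(0.135)]
[[ 0.001 -0.957 -0.289  0.075]
 [ 1.     0.001 -0.    -0.   ]
 [ 0.    -0.289  0.957 -0.144]
 [ 0.     0.     0.     1.   ]] [[290.   0. 253.]
 [  0. 290. 194.]
 [  0.   0.   1.]]
```

View pics/crop1.png

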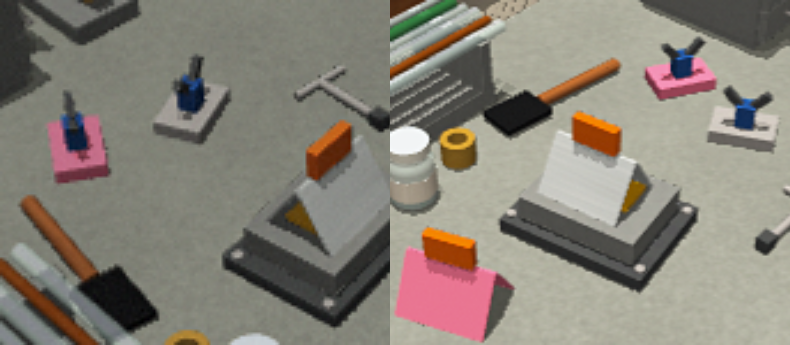

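The crop confirms the choices: the grey-sheet cover is on the carriage, and the grey rest with the blue post stands apart from the pink one. Estimates are carriage (0.513, -0.04) at yaw ~8.5°, and rail middle (0.505, 0.36) with the bar nearly along x. Next I go above the cover.

Call:
servo_tool --commands '[[[25,50,4],-0.8],[[25,50,4],-0.8],[[26,50,4],-0.8],[[26,50,4],-0.8],[[26,50,2],-0.8],[[26,50,2],-0.8],[[26,50,2],-0.8],[[26,50,2],-0.8],[[26,50,0],-0.8],[[26,50,0],-0.8],[[25,50,0],-0.8],[[25,50,0],-0.8]]' --jaw 100 --grip_force 60

```text
time: 2.55
eef_pos: [0.5203, -0.0395, 0.2557]
orientation: [3.141, -0.001, 0.15]
force: [1.0, 0.3, 0.6]
width: 0.0852
```

Call:
servo_tool --commands '[[[0,0,0],0],[[0,0,0],0]]'

```text
time: 2.8
eef_pos: [0.5194, -0.0417, 0.2552]
orientation: [3.141, 0.001, 0.151]
force: [-0.6, -0.5, -0.3]
width: 0.0856
```

```bash
cat > c.py <<'E'
from h import *
st=r.get_state();w=r.capture('wrist');save(w,'w1.png',scale=1.4)
print(st['time'],np.round(st['eef_pos'],4),np.round(st['orientation'],4),np.round(st['force'],1))
hsv=cv2.cvtColor(w['image'],cv2.COLOR_RGB2HSV)
m=((hsv[:,:,0]<16)&(hsv[:,:,1]>190)&(hsv[:,:,2]>150)).astype(np.uint8)
n,l,s,c=cv2.connectedComponentsWithStats(m)
for k in range(1,n):
  if s[k,4]>200:
    ys,xs=np.where(l==k);rc=cv2.minAreaRect(np.c_[xs,ys].astype(np.float32));bx=cv2.boxPoints(rc)
    print(s[k],rc);P=np.array([atz(w,b,.159,st) for b in bx]);print(np.round(P,4).tolist())
    C=P.mean(0);print('c',C)
    for i in range(2):
      d=P[i+1]-P[i];print(np.linalg.norm(d),np.degrees(np.arctan2(d[1],d[0])))
E
python3 c.py
```

```text
2.8 [ 0.5194 -0.0417  0.2552] [3.1409e+00 6.0000e-04 1.5100e-01] [-0.6 -0.5 -0.3]
[429   0  83  30 372] ((470.5446472167969, 12.956939697265625), (86.97698211669922, 6.101701736450195), 19.44003677368164)
[[0.6833, -0.1434, 0.159], [0.6869, -0.1437, 0.159], [0.6783, -0.209, 0.159], [0.6745, -0.2091, 0.159]]
c [ 0.6807416  -0.17629702  0.159     ]
0.0036675047482381757 -4.247295924702332
0.06593596473471748 -97.53371881089497
[ 34  79  35  63 826] ((51.10051727294922, 110.46133422851562), (66.5547103881836, 12.779653549194336), 68.96248626708984)
[[0.5852, 0.1408, 0.159], [0.5899, 0.1315, 0.159], [0.5447, 0.1148, 0.159], [0.5395, 0.1246, 0.159]]
c [0.56484166 0.12792922 0.159     ]
0.010415028616810203 -62.7990924823547
0.048170181258101984 -159.7500749381601
[250 157  16  33 293] ((257.5, 173.0), (32.0, 15.0), 90.0)
[[0.5526, -0.0333, 0.159], [0.5545, -0.0456, 0.159], [0.5272, -0.0501, 0.159], [0.5253, -0.0374, 0.159]]
c [ 0.5399313  -0.04158898  0.159     ]
0.01246619317656775 -81.30894860211099
0.027655084042218135 -170.63455392226712
```

View pics/w1.png

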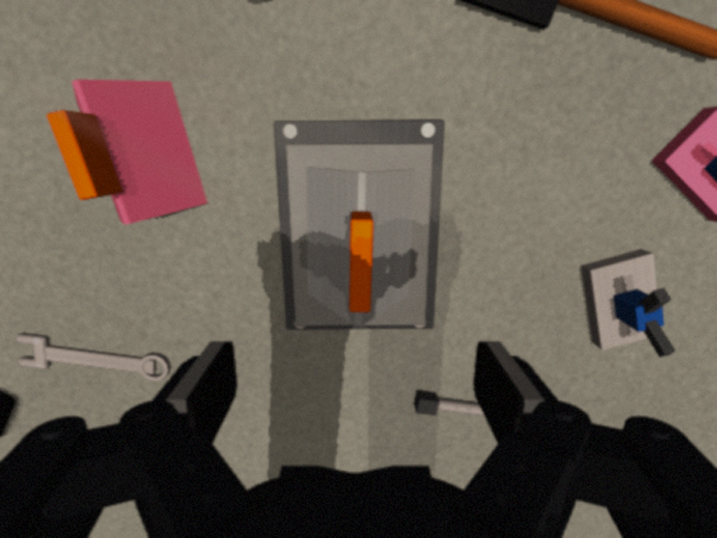

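Wrist picture: the grip's top face spans cols 350–373 and rows 213–312 (×1.4 scale), almost exactly along the tool's x. The carriage is aligned too. The torch rest is at (625,305), turned by about 10° relative to the tool.

```bash
cat > d.py <<'E'
from h import *
st=r.get_state();w=r.capture('wrist')
hsv=cv2.cvtColor(w['image'],cv2.COLOR_RGB2HSV)
m=((hsv[:,:,0]<18)&(hsv[:,:,1]>180)&(hsv[:,:,2]>70)).astype(np.uint8); m[:,:220]=0;m[:,300:]=0
ys,xs=np.where(m>0);rc=cv2.minAreaRect(np.c_[xs,ys].astype(np.float32));print(xs.min(),xs.max(),ys.min(),ys.max())
for v in range(145,226,5): 
  x=np.where(m[v])[0]; print(v,x.min() if len(x) else '',x.max() if len(x) else '',end=' | ')
for u,v in((250,153),(266.5,153),(250,223),(266,223),(258,190)): print(np.round(atz(w,(u,v),.159,st),4))
Rt=Ro.from_euler('xyz',st['orientation']).as_matrix()
# torch rest base outline top face (z=.018): corners by eye
for q in((593,268),(655,254),(664,335),(603,347)): print('rest',np.round(atz(w,np.array(q)/1.4,.018,st),4))
for q in((274,122),(443,120),(432,328),(287,328)): print('car',np.round(atz(w,np.array(q)/1.4,.02,st),4))
E
python3 d.py
```

```text
249 264 151 222
145   | 150   | 155 250 263 | 160 249 264 | 165 249 264 | 170 249 264 | 175 249 264 | 180 249 264 | 185 249 264 | 190 249 263 | 195 249 263 | 200 249 263 | 205 249 263 | 210 249 263 | 215 249 263 | 220 249 262 | 225   | [ 0.5558 -0.0337  0.159 ]
[ 0.5578 -0.0472  0.159 ]
[ 0.494  -0.0428  0.159 ]
[ 0.4961 -0.0569  0.159 ]
[ 0.5253 -0.0451  0.159 ]
rest [ 0.5171 -0.2777  0.018 ]
rest [ 0.5396 -0.3324  0.018 ]
rest [ 0.4589 -0.3725  0.018 ]
rest [ 0.4364 -0.315   0.018 ]
car [0.6042 0.0422 0.02  ]
car [ 0.6279 -0.1038  0.02  ]
car [ 0.4318 -0.1348  0.02  ]
car [0.4098 0.0109 0.02  ]
```

Call:
servo_tool --commands '[[[4,-2,-30],0.3],[[0,0,-40],0],[[0,0,-30],0],[[0,0,-18],0],[[0,0,-10],0],[[0,0,0],0]]'

```text
time: 3.65
eef_pos: [0.5232, -0.0439, 0.1271]
orientation: [3.141, 0.001, 0.155]
force: [-0.1, -0.1, 0.2]
width: 0.0857
```

Call:
servo_tool --commands '[[[0,0,0],0],[[0,0,0],0],[[0,0,0],0],[[0,0,0],0],[[0,0,0],0],[[0,0,0],0]]' --jaw 0

```text
time: 4.4
eef_pos: [0.5237, -0.0431, 0.1274]
orientation: [3.141, -0.0, 0.156]
force: [0.8, -0.6, 1.0]
width: 0.013
```

Call:
servo_tool --commands '[[[0,0,10],0],[[0,0,20],0],[[0,0,30],0],[[0,0,40],0],[[0,0,40],0],[[0,0,30],0],[[0,0,0],0]]'

```text
time: 5.28
eef_pos: [0.5248, -0.0426, 0.3]
orientation: [3.14, -0.005, 0.157]
force: [-0.6, -1.0, -2.4]
width: 0.013
```

```bash
cat > e.py <<'E'
from h import *
st=r.get_state();print(st['time'],np.round(st['eef_pos'],4),np.round(st['orientation'],4),np.round(st['force'],1),st['width'])
ps=[r.capture(n) for n in('scene','side')]
for n,p in zip(('scene','side'),ps):
  for t in('pin_tip','seat_top','cover_ridge','cover'): print(n,t,[(np.round(d['at'],1).tolist(),round(d['confidence'],2)) for d in r.place_of(t,p)[:3]])
w=r.capture('wrist')
for t in('pin_tip','seat_top','cover_ridge'): print('wrist',t,[(np.round(d['at'],1).tolist(),round(d['confidence'],2)) for d in r.place_of(t,w)[:3]])
a=cv2.resize(ps[1]['image'][60:260,130:400],None,fx=1.45,fy=1.45);b=cv2.resize(w['image'],None,fx=.75,fy=.75)
h=min(len(a),len(b));cv2.imwrite('pics/lift.png',np.hstack([a[:h],b[:h]])[:,:,::-1])
E
python3 e.py
```

```text
5.275 [ 0.5248 -0.0426  0.3   ] [ 3.1402 -0.0053  0.1567] [-0.6 -1.  -2.4] 0.012993574551243328
scene pin_tip [([244.0, 187.6], 0.7), ([239.4, 189.7], 0.51)]
scene seat_top [([242.1, 188.9], 0.71)]
scene cover_ridge [([283.6, 231.1], 0.89), ([238.1, 134.3], 0.59)]
scene cover [([236.3, 154.3], 0.82), ([279.9, 248.1], 0.7), ([240.9, 132.9], 0.32)]
side pin_tip []
side seat_top [([259.4, 189.0], 0.96), ([199.3, 176.9], 0.64)]
side cover_ridge [([259.7, 120.5], 0.81), ([195.1, 220.8], 0.79)]
side cover [([198.2, 240.9], 0.98), ([261.4, 140.7], 0.64)]
wrist pin_tip []
wrist seat_top []
wrist cover_ridge [([88.6, 117.1], 0.91), ([87.6, 244.5], 0.18)]
```

View pics/lift.png

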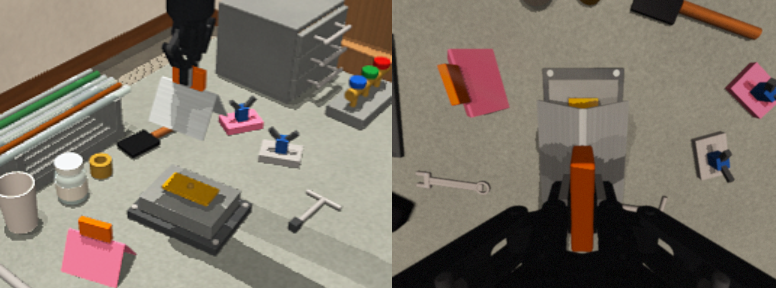

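The cover is held (side view: it hangs level in the jaws; the seat is bare at (190,188)). Next I carry it to the rail.

Call:
servo_tool --commands '[[[-2,20,0],-1],[[-2,40,0],-1],[[-3,50,0],-1],[[-3,50,0],-1],[[-3,50,0],-1],[[-3,50,0],-1],[[-2,50,0],-1],[[-2,50,0],-1],[[0,30,0],-1],[[0,12,0],0],[[0,0,0],0],[[0,0,0],0]]'

```text
time: 7.48
eef_pos: [0.5044, 0.3571, 0.2972]
orientation: [3.14, -0.0, -0.003]
force: [1.2, -0.3, -0.8]
width: 0.0134
```

```bash
cat > f.py <<'E'
from h import *
st=r.get_state();print(st['time'],np.round(st['eef_pos'],4),np.round(st['orientation'],4),np.round(st['force'],1),st['width'])
p=r.capture('side');w=r.capture('wrist')
for n,q,s in(('side',p,None),('wrist',w,st)):
  for t in('rail_mid','cover_ridge'): print(n,t,[(np.round(d['at'],1).tolist(),round(d['confidence'],2),np.round(atz(q,d['at'],.15 if t[0]=='r' else st['eef_pos'][2]-.006,s),3).tolist()) for d in r.place_of(t,q)[:3]])
a=cv2.resize(p['image'][130:380,60:260],None,fx=1.8,fy=1.8);b=cv2.resize(w['image'],None,fx=.85,fy=.85)
h=min(len(a),len(b));cv2.imwrite('pics/hov.png',np.hstack([a[:h],b[:h]])[:,:,::-1])
E
python3 f.py
```

```text
7.475 [0.5044 0.3571 0.2972] [ 3.1401e+00 -4.0000e-04 -2.9000e-03] [ 1.2 -0.3 -0.8] 0.013374348500919866
side rail_mid [([142.9, 256.8], 0.57, [0.502, 0.361, 0.15])]
side cover_ridge [([198.0, 218.8], 0.81, [0.385, 0.298, 0.291]), ([130.8, 206.2], 0.59, [0.506, 0.358, 0.291])]
wrist rail_mid []
wrist cover_ridge [([403.5, 123.8], 0.85, [0.57, 0.282, 0.291])]
```

View pics/hov.png

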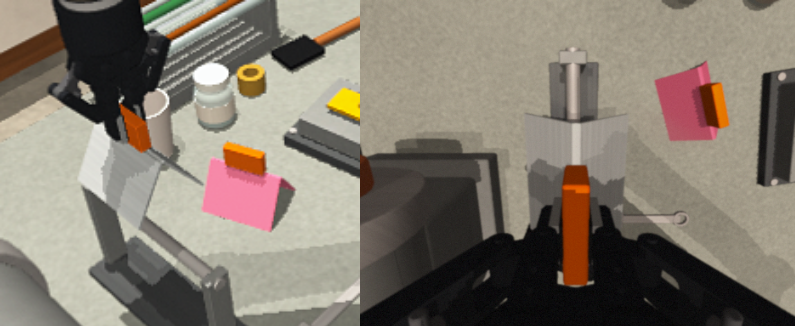

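The bar lies directly under the ridge in the wrist view (bar col ≈252, centre col 253), and the middles agree within ~4 mm. Lowering it now.

Call:
servo_tool --commands '[[[-1,1,-15],0],[[0,0,-30],0],[[0,0,-30],0],[[0,0,-25],0],[[0,0,-12],0],[[0,0,-6],0],[[0,0,-3],0],[[0,0,0],0],[[0,0,0],0]]'

```text
time: 8.9
eef_pos: [0.5029, 0.3603, 0.1771]
orientation: [-3.141, -0.001, -0.001]
force: [0.2, 1.1, -0.8]
width: 0.0132
```

Call:
servo_tool --commands '[[[0,0,-2],0],[[0,0,-2],0],[[0,0,0],0],[[0,0,0],0]]'

```text
time: 9.4
eef_pos: [0.5026, 0.3595, 0.1722]
orientation: [3.141, 0.0, -0.001]
force: [0.6, -0.7, -1.1]
width: 0.0131
```

Call:
servo_tool --commands '[[[0,0,-1],0],[[0,0,-1],0],[[0,0,0],0]]'

```text
time: 9.78
eef_pos: [0.5028, 0.3596, 0.1716]
orientation: [3.14, -0.001, -0.0]
force: [-0.4, -4.5, 5.8]
width: 0.0133
```

Call:
servo_tool --commands '[[[0,0,-1],0],[[0,0,0],0],[[0,0,0],0]]'

```text
time: 10.15
eef_pos: [0.5029, 0.3596, 0.1715]
orientation: [3.14, -0.001, -0.0]
force: [-3.0, -4.9, 11.8]
width: 0.0132
```

Call:
servo_tool --commands '[[[0,-1,1],0],[[0,0,0],0],[[0,0,0],0]]'

```text
time: 10.52
eef_pos: [0.5028, 0.3595, 0.1716]
orientation: [-3.141, -0.001, -0.0]
force: [-2.7, -3.2, 7.1]
width: 0.0131
```

Call:
servo_tool --commands '[[[0,0,0],0],[[0,0,0],0],[[0,0,0],0],[[0,0,0],0],[[0,0,0],0],[[0,0,0],0]]' --jaw 100

```text
time: 11.28
eef_pos: [0.5026, 0.3591, 0.1703]
orientation: [3.142, -0.0, -0.001]
force: [-0.7, 1.0, -0.6]
width: 0.0852
```

Call:
servo_tool --commands '[[[0,0,15],0],[[0,0,30],0],[[0,0,40],0],[[0,0,40],0],[[0,0,20],0],[[0,0,0],0]]'

```text
time: 12.02
eef_pos: [0.5031, 0.3599, 0.3182]
orientation: [-3.139, -0.004, -0.001]
force: [0.4, -0.5, -0.2]
width: 0.0854
```

```bash
sed -i 's/hov.png/hung.png/' f.py; python3 f.py
```

```text
12.025 [0.5031 0.3599 0.3182] [-3.1387e+00 -4.2000e-03 -5.0000e-04] [ 0.4 -0.5 -0.2] 0.08535211690037665
side rail_mid [([258.9, 209.9], 0.38, [0.412, 0.09, 0.15])]
side cover_ridge [([195.3, 220.0], 0.66, [0.37, 0.317, 0.312]), ([140.8, 249.6], 0.59, [0.387, 0.424, 0.312]), ([146.1, 271.3], 0.52, [0.345, 0.446, 0.312])]
wrist rail_mid []
wrist cover_ridge [([401.6, 124.2], 0.64, [0.569, 0.286, 0.312]), ([252.6, 179.9], 0.59, [0.54, 0.361, 0.312])]
```

View pics/hung.png

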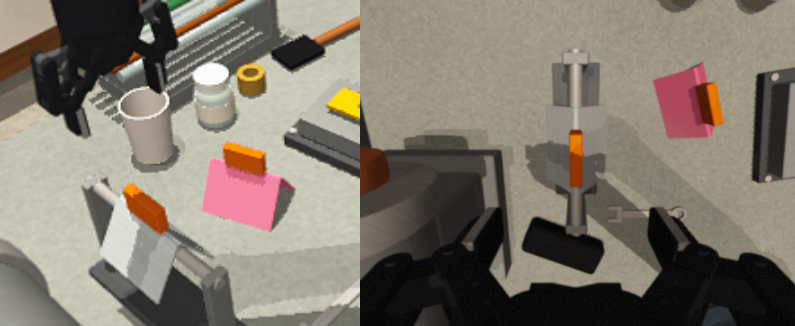

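The cover now hangs astride the bar, level and near the middle, with the gripper clear of it. Next I go above the seat to measure the pin.

Call:
servo_tool --commands '[[[2,-20,0],1],[[2,-40,-5],1],[[2,-50,-10],1],[[2,-50,-13],1],[[2,-50,-15],1],[[2,-50,-15],1],[[2,-50,-15],1],[[1,-50,-15],1],[[0,-33,-10],1],[[0,-12,0],0],[[0,0,0],0],[[0,0,0],0]]'

```text
time: 13.82
eef_pos: [0.518, -0.0439, 0.2179]
orientation: [-3.141, -0.001, 0.159]
force: [-0.8, -0.2, 0.0]
width: 0.0853
```

```bash
cat > g.py <<'E'
from h import *
st=r.get_state();w=r.capture('wrist')
print(st['time'],np.round(st['eef_pos'],4),np.round(st['orientation'],4),np.round(st['force'],1))
Rt=Ro.from_euler('xyz',st['orientation']).as_matrix();T=np.array(st['eef_pos'])
def tool(X): return np.round(1000*(Rt.T@(X-T)),1)
for t,z in(('pin_tip',.079),('seat_top',.07)):
  for d in r.place_of(t,w)[:2]: X=atz(w,d['at'],z,st);print(t,np.round(d['at'],1),round(d['confidence'],2),np.round(X,4),'tool',tool(X))
hsv=cv2.cvtColor(w['image'],cv2.COLOR_RGB2HSV)
m=((abs(hsv[:,:,0].astype(int)-24)<8)&(hsv[:,:,1]>140)).astype(np.uint8);n,l,s,c=cv2.connectedComponentsWithStats(m)
k=1+np.argmax(s[1:,4]);ys,xs=np.where(l==k);rc=cv2.minAreaRect(np.c_[xs,ys].astype(np.float32));print(s[k],rc)
P=np.array([atz(w,b,.07,st) for b in cv2.boxPoints(rc)]);print(np.round(P,4).tolist(),'c',P.mean(0),tool(P.mean(0)))
for i in(0,1):
  d=P[i+1]-P[i];print(np.linalg.norm(d),np.degrees(np.arctan2(d[1],d[0])))
x,y=s[k,:2];box=(x-15,y-15,x+s[k,2]+15,y+s[k,3]+15);print(box);save(w,'pin.png',box,4)
E
python3 g.py
```

```text
13.825 [ 0.518  -0.0439  0.2179] [-3.1411e+00 -1.2000e-03  1.5930e-01] [-0.8 -0.2  0. ]
pin_tip [252.5 181.8] 0.64 [ 0.5199 -0.0421  0.079 ] tool [  1.9  -1.4 138.9]
seat_top [256.1 178.8] 0.88 [ 0.5213 -0.0456  0.07  ] tool [  2.8   2.3 147.9]
[ 230  132   51   95 4592] ((255.0, 179.0), (94.0, 50.0), 90.0)
[[0.564, -0.0126, 0.07], [0.5719, -0.0612, 0.07], [0.4735, -0.0798, 0.07], [0.4648, -0.0262, 0.07]] c [ 0.51857595 -0.04493791  0.07      ] [  0.2   1.2 147.9]
0.049282651985847324 -80.82867307230282
0.10013257365160061 -169.31481516894758
(np.int32(215), np.int32(117), np.int32(296), np.int32(242))
```

View pics/pin.png

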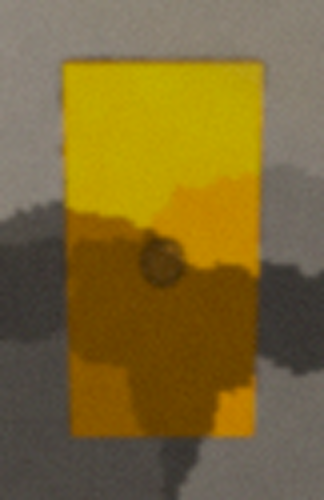

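Pin crop: the pin shows as a ring at crop (162,262), which is full px (255.1,182.1). The seat corners are sharp. I'll compute the pin in tool coordinates.

```bash
cat > g2.py <<'E'
from h import *
st=r.get_state();w=r.capture('wrist')
Rt=Ro.from_euler('xyz',st['orientation']).as_matrix();T=np.array(st['eef_pos']);tool=lambda X:np.round(1000*(Rt.T@(X-T)),1)
P=np.array([atz(w,q,.07,st) for q in((230.4,132.1),(280.6,132.1),(278.9,225.9),(232.6,225.9))])
print('seat c',P.mean(0).round(4),tool(P.mean(0)))
for a,b in((0,3),(1,2),(0,1),(3,2)):d=P[a]-P[b];print(np.linalg.norm(d).round(4),np.degrees(np.arctan2(d[1],d[0])).round(2))
X=atz(w,(255.1,182.1),.0745,st);print('pin',X.round(4),tool(X))
E
python3 g2.py
```

```text
seat c [ 0.5185 -0.0462  0.07  ] [  0.3   1.8 147.7]
0.0999 9.22
0.0998 9.65
0.0495 99.15
0.0502 99.16
pin [ 0.5187 -0.0456  0.0745] [  0.5   1.3 143.2]
```

Call:
servo_tool --commands '[[[-1,-20,0],2],[[-3,-40,0],2],[[-4,-50,-5],2],[[-5,-50,-10],2],[[-5,-50,-10],2],[[-5,-40,-10],2],[[-5,-22,-10],2],[[-2,-8,-5],2],[[0,0,0],0],[[0,0,0],0]]'

```text
time: 15.28
eef_pos: [0.4882, -0.3251, 0.1677]
orientation: [3.141, -0.001, 0.437]
force: [0.2, 0.1, 0.6]
width: 0.0853
```

```bash
cat > k.py <<'E'
from h import *
st=r.get_state();w=r.capture('wrist')
print(st['time'],np.round(st['eef_pos'],4),np.round(st['orientation'],4),np.round(st['force'],1))
Rt=Ro.from_euler('xyz',st['orientation']).as_matrix();T=np.array(st['eef_pos']);tool=lambda X:np.round(1000*(Rt.T@(X-T)),1)
for d in r.place_of('torch_rest',w)[:2]: X=atz(w,d['at'],0,st);print(np.round(d['at'],1),round(d['confidence'],2),X.round(4),tool(X))
for d in r.regions_of('torch_rest',w)[:2]:
  ys,xs=np.where(d['mask']);print(round(d['confidence'],2),xs.min(),xs.max(),ys.min(),ys.max(),len(xs))
save(w,'rest.png',(185,110,325,250),4)
E
python3 k.py
```

```text
15.275 [ 0.4882 -0.3251  0.1677] [ 3.1414e+00 -7.0000e-04  4.3660e-01] [0.2 0.1 0.6]
[248.3 177.1] 0.76 [ 0.4859 -0.3199  0.    ] [ -0.   -5.7 167.7]
[346.8  63.9] 0.75 [ 0.6312 -0.3599  0.    ] [114.7  92.  167.8]
0.82 218 279 133 228 5148
0.7 298 402 0 124 7127
```

View pics/rest.png

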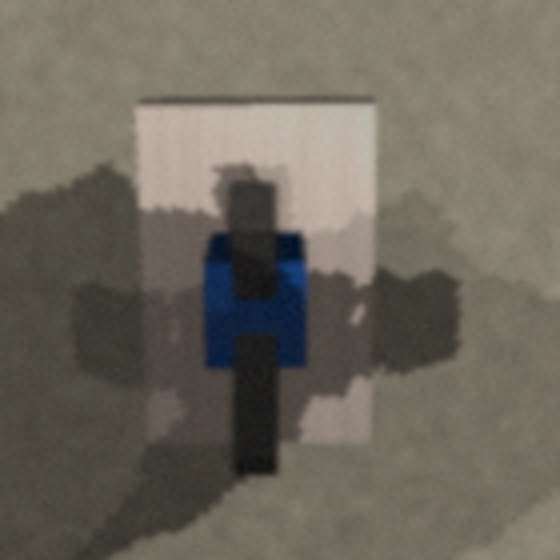

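The rest's base top face is sharp: crop top edge at row 103 (cols 137–375), bottom edge at row 443 (cols 148–370), aligned with the tool.

```bash
cat > k2.py <<'E'
from h import *
st=r.get_state();w=r.capture('wrist')
Rt=Ro.from_euler('xyz',st['orientation']).as_matrix();T=np.array(st['eef_pos']);tool=lambda X:np.round(1000*(Rt.T@(X-T)),1)
f=lambda u,v:((u+.5)/4-.5+185,(v+.5)/4-.5+110)
for z,c in((.018,((137,103),(376,102),(371,443),(148,443))),(.052,((206,259),(306,259),(306,367),(206,367)))):
  P=np.array([atz(w,f(*q),z,st) for q in c]);print(z,P.mean(0).round(4),tool(P.mean(0)))
  for a,b in((0,3),(1,2),(0,1),(3,2)):d=P[a]-P[b];print(np.linalg.norm(d).round(4),np.degrees(np.arctan2(d[1],d[0])).round(2))
E
python3 k2.py
```

```text
0.018 [ 0.4878 -0.3205  0.018 ] [  1.6  -4.5 149.8]
0.0909 25.0
0.0911 25.67
0.0595 115.31
0.0605 115.07
0.052 [ 0.4882 -0.3203  0.052 ] [  2.   -4.5 115.8]
0.026 24.1
0.026 25.52
0.0229 115.07
0.0235 115.07
```

Call:
servo_tool --commands '[[[0,5,-20],0.2],[[0,0,-40],0],[[0,0,-40],0],[[0,0,-25],0],[[0,0,-12],0],[[0,0,-5],0],[[0,0,0],0],[[0,0,0],0]]'

```text
time: 16.48
eef_pos: [0.4883, -0.3214, 0.0264]
orientation: [3.14, -0.001, 0.439]
force: [0.4, -0.1, -0.2]
width: 0.0855
```

Call:
servo_tool --commands '[[[0,0,0],0],[[0,0,0],0],[[0,0,0],0],[[0,0,0],0],[[0,0,0],0],[[0,0,0],0]]' --jaw 0 --grip_force 100

```text
time: 17.23
eef_pos: [0.4878, -0.321, 0.0257]
orientation: [3.141, -0.0, 0.439]
force: [-1.7, 1.4, 5.1]
width: 0.0223
```

```bash
cat > l.py <<'E'
from h import *
st=r.get_state();w=r.capture('wrist')
print(st['time'],np.round(st['eef_pos'],4),np.round(st['orientation'],4),np.round(st['force'],1),st['width'])
save(w,'held.png',(150,100,360,300),3.2)
E
python3 l.py
```

```text
17.225 [ 0.4878 -0.321   0.0257] [ 3.1411e+00 -2.0000e-04  4.3930e-01] [-1.7  1.4  5.1] 0.022292522045221322
```

View pics/held.png

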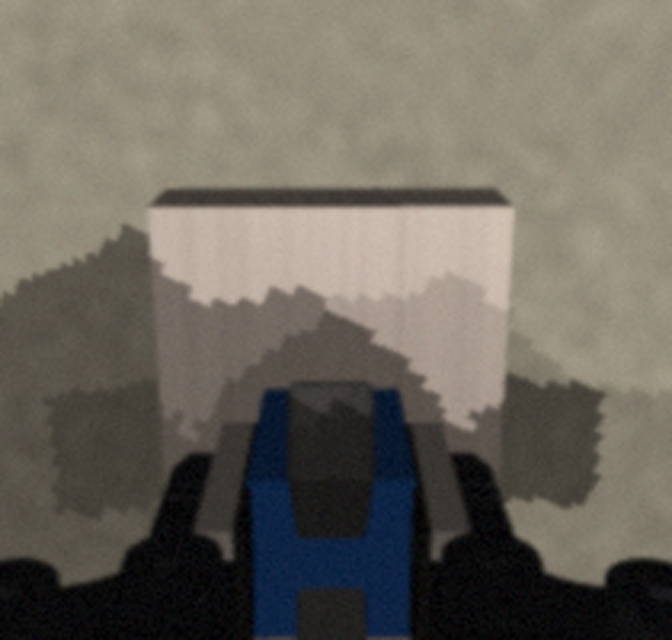

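The rest is held, centred on the post. The front edge of its base is at row ≈163.7, cols 196.2–310.3. I'll compute the offset in hand.

```bash
cat > l2.py <<'E'
from h import *
st=r.get_state();w=r.capture('wrist')
Rt=Ro.from_euler('xyz',st['orientation']).as_matrix();T=np.array(st['eef_pos']);tool=lambda X:np.round(1000*(Rt.T@(X-T)),1)
f=lambda u,v:((u+.5)/3.2-.5+150,(v+.5)/3.2-.5+100)
for q in((149,206),(514,206)): print(tool(atz(w,f(*q),.018,st)))
for q in((247,481),(414,481)): print('post',tool(atz(w,f(*q),.052,st)))
print('head mid',tool(atz(w,f(330.5,383),.075,st)), tool(atz(w,f(331,536),.06,st)))
print(np.round(st['force'],1))
E
python3 l2.py
```

```text
[ 45.6 -30.4   7.7]
[45.6 29.9  7.7]
post [ 13.2 -12.  -26.3]
post [ 13.2  11.4 -26.3]
head mid [ 37.1  -0.3 -49.3] [  9.3  -0.3 -34.3]
[-1.1  1.4  5.8]
```

Call:
servo_tool --commands '[[[0,0,10],0],[[0,0,30],0],[[0,0,40],0],[[0,0,30],0],[[3,25,9],-2],[[5,45,0],-2],[[5,50,0],-3],[[5,50,0],-3],[[5,50,0],-3],[[5,35,0],-2],[[2.5,20,0],-0.9],[[0,0,0],0]]'

```text
time: 18.82
eef_pos: [0.5176, -0.044, 0.1441]
orientation: [-3.141, 0.001, 0.166]
force: [-0.5, 0.3, -3.6]
width: 0.0223
```

Call:
servo_tool --commands '[[[0,0,0],0],[[0,0,0],0],[[0,0,0],0]]'

```text
time: 19.2
eef_pos: [0.5179, -0.047, 0.1442]
orientation: [3.141, 0.0, 0.16]
force: [0.4, 0.5, -3.4]
width: 0.0224
```

```bash
cat > s.py <<'E'
from h import *
S=[]
for i in range(4): S.append(r.get_state()); w=r.capture('wrist')
print(S[-1]['time'],np.mean([s['eef_pos'] for s in S],0).round(4),np.mean([s['orientation'][2] for s in S]).round(4),np.mean([s['force'] for s in S],0).round(1),np.mean([s['moment'] for s in S],0).round(2),S[-1]['width'])
E
python3 s.py
```

```text
19.35 [ 0.518  -0.0467  0.1443] 0.1605 [ 0.2  0.1 -3.5] [ 0.   -0.01 -0.01] 0.02241122601195921
```

Call:
servo_tool --commands '[[[0.3,0.9,-10],0.1],[[0,0,-14],0],[[0,0,-8],0],[[0,0,-3],0],[[0,0,0],0],[[0,0,0],0]]'

```text
time: 20.15
eef_pos: [0.5188, -0.0451, 0.1097]
orientation: [3.141, -0.001, 0.164]
force: [-0.4, 0.4, -2.9]
width: 0.0221
```

Call:
servo_tool --commands '[[[0,0,-2],0],[[0,0,-2],0],[[0,0,-2],0],[[0,0,0],0]]'

```text
time: 20.65
eef_pos: [0.5182, -0.0451, 0.1031]
orientation: [-3.142, 0.0, 0.163]
force: [0.8, -1.0, -3.5]
width: 0.0223
```

No force below tip height, so the pin is probably entering the socket. Continuing down.

Call:
servo_tool --commands '[[[0,0,-2],0],[[0,0,-2],0],[[0,0,0],0],[[0,0,0],0]]'

```text
time: 21.15
eef_pos: [0.5184, -0.0451, 0.0993]
orientation: [3.142, -0.0, 0.163]
force: [-0.1, 0.2, -3.9]
width: 0.0222
```

Call:
servo_tool --commands '[[[0,0,-2],0],[[0,0,-2],0],[[0,0,0],0],[[0,0,0],0]]'

```text
time: 21.65
eef_pos: [0.5185, -0.0451, 0.0957]
orientation: [3.141, -0.0, 0.164]
force: [-1.7, -0.7, 0.8]
width: 0.0224
```

```bash
python3 s.py
```

```text
21.8 [ 0.5185 -0.0451  0.0956] 0.1635 [-1.7 -0.6  1. ] [-0.05  0.34 -0.  ] 0.022415948664103638
```

The seat touches exactly where predicted (TCP z 0.0956). Now I press.

Call:
servo_tool --commands '[[[0,0,-1.5],0],[[0,0,-1.5],0],[[0,0,-1.5],0],[[0,0,0],0],[[0,0,0],0]]'

```text
time: 22.48
eef_pos: [0.5185, -0.0451, 0.0911]
orientation: [3.141, -0.0, 0.163]
force: [-2.9, -0.2, 7.0]
width: 0.0224
```

Call:
servo_tool --commands '[[[0,0,-1.5],0],[[0,0,-1],0],[[0,0,0],0],[[0,0,0],0]]'

```text
time: 22.98
eef_pos: [0.5185, -0.0451, 0.0896]
orientation: [3.141, -0.0, 0.163]
force: [-5.5, -0.3, 13.5]
width: 0.0223
```

Call:
servo_tool --commands '[[[0,0,-1],0],[[0,0,-1],0],[[0,0,0],0],[[0,0,0],0]]'

```text
time: 23.48
eef_pos: [0.5186, -0.0451, 0.0895]
orientation: [3.14, 0.0, 0.163]
force: [-10.9, 0.0, 29.1]
width: 0.0222
```

```bash
python3 s.py; cat > v.py <<'E'
from h import *
ps=[r.capture(n) for n in('scene','side')]
a=cv2.resize(ps[0]['image'][90:320,140:400],None,fx=1.5,fy=1.5);b=cv2.resize(ps[1]['image'][90:320,90:360],None,fx=1.5,fy=1.5)
cv2.imwrite('pics/end.png',np.hstack([a,b])[:,:,::-1])
E
python3 v.py
```

```text
23.625 [ 0.5186 -0.0451  0.0895] 0.1632 [-10.3  -0.3  28.9] [0.03 2.37 0.  ] 0.022443877478971634
```

View pics/end.png

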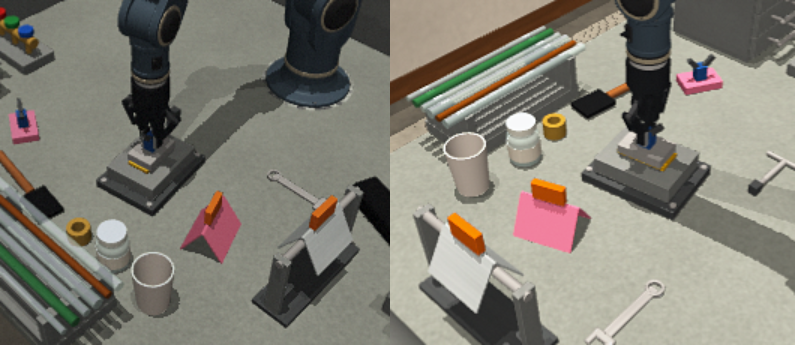

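The rest sits on the seat at the hard stop (6.1 mm of travel, steep force rise), and the cover hangs on the bar. I relieve the small sideways load slightly and hold.

Call:
servo_tool --commands '[[[-0.5,0,0],0],[[0,0,0],0],[[0,0,0],0],[[0,0,0],0],[[0,0,0],0],[[0,0,0],0],[[0,0,0],0],[[0,0,0],0]]'

```text
time: 24.78
eef_pos: [0.5186, -0.0451, 0.0895]
orientation: [3.14, -0.001, 0.163]
force: [-9.2, 0.3, 27.5]
width: 0.0222
```

```bash
python3 s.py
```

```text
24.925 [ 0.5186 -0.0451  0.0896] 0.1632 [-9.3 -0.3 28.2] [-0.    2.14 -0.02] 0.022258809265136
```

Steady: z is constant, the push is 28 N and the grip holds. I'm handing in.

```bash
python3 -c "from rig import r;print(r.close_job())"
```

```text
the job is handed in; nothing more can be done
None
```

The job is done and handed in at about 25 s of the 61 s allowed. The folded cover was taken off the carriage first and hangs astride the middle of the rail bar. The torch rest, turned to match the seat (about 9.3°), is over the brass pin. It is pressed fully down and still gripped.

**Last checks:**
- **Pin and seat:** there was no contact force on passing the pin tip's height. The rest met the seat within about 0.1 mm of the predicted height and then travelled 6.1 mm to a hard stop.
- **Push and grip:** the push was steady at about 28 N, with the height unchanged for over a second. The fingers read 22.3 mm on the 24 mm post with a 100 N grip setting.
- **Pictures:** the final scene and side pictures showed the cover level on the bar and the rest flat on the seat. The bystanders in view and both pink look-alikes looked unmoved.

**Not ideal:** a sideways load of about 9 N along x (moment about 2.1 N m) remained while pressing. A 0.5 mm correction only reduced it slightly from 10 N. I viewed 11 pictures, one over the budget of 10.

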